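# Close a clock housing on its dowels and hold it shut

## Robot

A 6-joint arm with a two-finger parallel gripper is mounted at the origin on the work surface. World frame = base frame: x ahead of the robot, y to its left, z up, the work surface at z = 0. Lengths are in m, angles in rad, forces in N, time in s.
With the tool pointing down it reaches from about 0.375 to 0.975 m from the base axis. Payload 3.8 kg.
Tool frame: the origin (TCP) lies midway between the tips of the shut fingers; the grasp point (between the pads) lies 19 mm behind it; z points along the fingers, y is the line along which they close (so a half turn about z gives the same grasp; the last joint's range is limited). The gripper opens to 85 mm and grips with 20 to 120 N. Pads are 22 mm wide; open, the fingers measure 114 mm over their backs; the gripper's body (76 mm by 85 mm) begins 54 mm behind the grasp point. The pads swing forward as they close: fully open they stand 13 mm farther back than shut.
Start: joints at [-1.337, 0.264, 1.604, -0, 1.274, -0.037], TCP at [0.181, -0.65, 0.231] pointing down, gripper open.
Joint ranges: [-2.63, 2.63], [-0.94, 2.18], [0.31, 2.57], [-1.31, 4.45], [0, 2.66], [-2.55, 2.55]. Speed limits (rad/s): [2.57, 2.57, 3.14, 3.14, 3.14, 3.14].

## Interface

Orientations are given as a rotation vector (axis times angle).
In Python, from workcell import status, read_camera, workorder, masks_of gives the robot as it stands.
- The arm moves only by the tool drive_tool, never from a script. Its argument "rows" is a list of rows, each a list of 7 numbers: the turn, a rotation vector about the tool's x, y, z in degrees, then the shift along the tool's x, y, z in m, then the opening, from 0 (shut) to 1 (fully open). In form: [[ax, ay, az, tx, ty, tz, claw], ...]. A call has 1 to 8 rows; each row shifts and turns the commanded pose from where the row before left it, along the tool's axes as they then stand; what a row does not reach is not made up. A row lasts 1/12 s, in which the tool goes at most 41.7 mm and 7.16 degrees, less where a joint would pass 70% of its speed; a pose out of reach is approached as far as the arm can. A call is refused whole if a number of a shift passes 0.0417 or a number of a turn 7.16, either way. A call with a gripper value outside its range is refused whole. The fingers move at their own pace and stop on an object; "force" is the grip in N (left out, the last holds). Time passes only in rows, so rows that do not move let the fingers close. It gives the time, the measured TCP pose, the force, the opening and the grip force at its end, in the units of the state.
- status.read_state(): the state, without advancing time (a new reading comes with each control period).
- read_camera(name): name is "scene" or "top"; returns a dict with "color" (400x640x3 uint8, red, green, blue), "intrinsics" (3x3 intrinsics, pixels), "D" ([k1, k2, p1, p2, k3] as OpenCV has them; the pictures are not rectified), "world_from_camera" (4x4, takes a point from camera to world coordinates). Camera axes: x right, y up, looking along -z (the intrinsics and any distortion apply to the point x, -y, -z); pixel columns grow to the right and rows downward; lengths in m; the calibration is good to about 2 mm. A picture is of the moment at which its call begins. There is no depth.
- workorder.finish_job(): hands the job in; it is judged then, once.
Trained networks look in a picture, given as the dict that the camera call returned (one of the last four; its "shot" number tells which), for a name from the list of things; names that differ only in an ending like _2 or _b are one class to them, and where a whole thing is asked for, a point or a joint stands for the part that bears it (a point fixed in the world has none). Each returns a list of dicts, best first, with "score" (0 to 1); they miss things now and then, are a little off and sometimes report something else, mostly with a low value. They report only what shows in the picture. A call takes as long as a camera call. They do not tell look-alikes from the thing itself.
- masks_of(picture, name): "mask" (400x640 bool, what is visible of it) and "bbox" ([left, top, right, bottom] in pixels, round what is visible of it).
The state is a dict: "time": time; "q": joint angles; "joint_vel": joint speeds; "joint_torque": joint torques, N m; "tool_pos": TCP position; "tcp_rot": TCP orientation; "wrist_force": force on the tool from outside, world axes, zero at the start; "torque": the same for the moment, N m; "width": opening from 0.0 (shut) to 1.0 (fully open); "grip_force": force on a finger pad.
Only numpy, scipy, OpenCV 4.12 (cv2) and the standard library are available. Lean on these libraries where they do the work, as an engineer would, in place of code of your own. Each camera call takes 0.05 s, during which the arm holds its last target. There are 200 camera calls.

## Task

Lift the small parts pot by its handle off the clock housing's lower half on the assembly stand and set it down upright on the bench beside the stand, without dropping it. Then fit the loose upper half over the two brass dowels, either way round, and press it down against the sprung pad until the two halves meet with no gap. Finish while still holding them pressed fully together, leaving the tray, the blower and the loupe where they are.

Things in the scene. Friction and masses are not known exactly. Their poses are not given: they have to be found in the camera images.
- stand: Fixed assembly stand: dark wooden block 140 x 90 x 30 mm (x, y, z); fixed on top of it the dark steel lower housing half, 116 x 64 x 20 mm, whose flat top, 50 mm above the bench, is the mating face. Origin: centre of the underside, on the bench; z up, x along the long side, through both dowels.
- mate (a point): Centre of the mating face on the stand, 50 mm above the bench, midway between the dowels; axes as the stand's. Two brass dowels, 9 mm in diameter, stand 18 mm above the face on the x axis, 44 mm either side of this point (88 mm apart); their top 4.5 mm taper to 4 mm.
- pad (a joint): Round red sprung pad, 44 mm in diameter, in the middle of the mating face. Value: how far it is pushed down, in m. At 0 it stands 6 mm proud of the face; at 0.006 it is level with it. It starts to give at 6 N, is level at 11 N, and pushes back up when let go. The pot starts on it.
- upper: Loose upper housing half, about 0.24 kg, right way up on the bench: aluminium plate 116 x 64 x 14 mm (x, y, z), green boss in the middle. Two round through holes, 12 mm in diameter, on its x axis 44 mm either side of the centre, fit the dowels with 1.5 mm play all round. Origin: centre of the underside (mating side); z up, x along the long side. Fits turned half round too.
- upper_grip (a point): Middle of the green boss, 35 mm above the upper half's underside, 14 mm below the boss's flat top. The boss is 44 mm (x) by 34 mm (y): grip across its 34 mm width. Laid over the dowels the half rests on the pad with a 6 mm gap; closing it takes about 9 N besides its weight.
- pot: Loose copper parts pot, about 0.25 kg, 52 mm in diameter at the rim, 46 mm at the base, 44 mm high, with a rigid overhead handle along its x axis. It starts standing on the red pad between the dowels, its underside 56 mm above the bench. Origin: centre of the underside; z up.
- pot_grip (a point): Centre of the pot's black handle bar, 81 mm above the pot's underside. The bar is 58 mm long (pot's x), 12 mm wide (y) and 10 mm thick, on two uprights; pinch it across y from above. The pot's rim lies 37 mm below.
- tray: Bystander: dark wooden tray 100 x 180 x 28 mm (x, y, z) with coloured tins in its compartments; origin: centre of the underside.
- blower: Bystander: orange rubber bulb blower, 80 mm in diameter, 140 mm high, standing with its pale nozzle up; origin: centre of the underside.
- loupe: Bystander: black eye loupe, 48 mm in diameter, 34 mm high; origin: centre of the underside.
Not all that is in view belongs to the job. Of the things like the pot, leave any that is purple; of the rest the smaller one is meant. Of the things shaped like the upper, the aluminium one is meant.

How it is judged:
On the way, in this order (a step that is already met when the one before it is completed fails the run):
1. the pot is lifted upright clear of the stand (z of pot in the frame of mate above 0.03 m and angle between pot's own z axis and vertical below 0.35 rad), for 0.1 s.
2. the pot stands upright and released on the bench beside the stand (height (world z) of pot below 0.006 m and angle between pot's own z axis and vertical below 0.08 rad and horizontal distance between pot and stand below 0.3 m and linear speed of pot below 0.03 m/s and contact force between each of the arm, the fingers and pot below 0.1 N), for 0.2 s.
3. the upper half is on both dowels (horizontal distance between upper and mate below 0.003 m and angle between the x axis of upper and the x axis of mate, either way round below 0.08 rad and angle between upper's own z axis and vertical below 0.08 rad and z of upper in the frame of mate below 0.01 m), for 0.1 s.
At the end, for the whole second after the job is handed in: Upper half held pressed by the gripper (over 3 N; over 8 N on the stand), on both dowels within 3 mm and 0.08 rad, gap under 1.5 mm, through the last second; pot upright, still, untouched on the bench within 0.30 m of the stand; tray, blower and loupe moved less than 30 mm (all of step 2 and horizontal distance between upper and mate below 0.003 m and angle between the x axis of upper and the x axis of mate, either way round below 0.08 rad and angle between upper's own z axis and vertical below 0.08 rad and z of upper in the frame of mate between -0.004 and 0.0015 m and contact force between upper and stand above 8 N and contact force between any of the fingers, the arm and upper above 3 N); the arm keeps its last pose, push and grip.
It fails at once if the pot is tipped over (angle between pot's own z axis and vertical above 0.6 rad).
It fails at once if the pot is dropped (linear speed of pot above 0.5 m/s and contact force between each of the fingers, the arm and pot below 0.1 N).
It fails at once if a bystander is pushed or knocked over (distance of any of tray, blower, loupe from where it was at the start of the episode above 0.03 m or angle between any of tray, blower, loupe's own z axis and vertical above 0.4 rad).
It also fails if it takes over 64 s, if anything falls off the work surface, if the arm or the gripper's body presses on something with over 40 N, if the wrist force passes 120 N, or if a joint passes its speed limit or range.

## Working session

There is one attempt and no reset: what is moved stays moved. The work goes in short steps, Python scripts to look and compute and a tool call to move; the robot and the scene stay as the last step left them, time stands still between calls to the robot, and variables do not carry over. Pictures are saved under pics/ and viewed, at most 10 in all, crops included, and the job is handed in when it is done.

Besides the shell and the picture viewer there is one more tool, called after "Call:" as name([rows], argument=value, ...), one row to a line, values as JSON. drive_tool: Moves the arm, as the interface text tells. Its arguments: {"type":"object","properties":{"rows":{"type":"array"},"force":{"type":"number"}},"required":["rows"]}

```bash
mkdir -p pics; ls; cat > h.py <<'E'
import numpy as np, cv2
from scipy.spatial.transform import Rotation as R
from workcell import status, read_camera, workorder, masks_of
def ray(p,uv):
    uv=np.array(uv,float).reshape(-1,1,2)
    n=cv2.undistortPoints(uv,np.array(p["intrinsics"],float),np.array(p["D"],float))[:,0]
    T=np.array(p["world_from_camera"]); d=np.c_[n[:,0],-n[:,1],-np.ones(len(n))]@T[:3,:3].T
    return T[:3,3],d
def at_z(p,uv,z):
    o,d=ray(p,uv); return o+d*((z-o[2])/d[:,2])[:,None]
def proj(p,X):
    T=np.linalg.inv(np.array(p["world_from_camera"])); X=np.atleast_2d(X)@T[:3,:3].T+T[:3,3]
    X=X*[1,-1,-1]
    return cv2.projectPoints(X,np.zeros(3),np.zeros(3),np.array(p["intrinsics"],float),np.array(p["D"],float))[0][:,0]
E
python3 - <<'E'
from h import *
s=status.read_state(); print(s)
for c in("top","scene"):
    p=read_camera(c); cv2.imwrite(f"pics/{c}0.png",p["color"][:,:,::-1])
    print(c,np.round(p["world_from_camera"],3).tolist())
    for n in("stand","upper","pot","tray","blower","loupe"):
        for m in masks_of(p,n):
            y,x=np.nonzero(m["mask"]); print(n,round(m["score"],2),m["bbox"],x.mean().round(1),y.mean().round(1),p["color"][m["mask"]].mean(0).astype(int),len(x))
E
```

```text
pics
{'time': 0.0, 'q': array([-1.33688174e+00,  2.64769417e-01,  1.60538508e+00,  7.16074167e-06,
        1.27374080e+00, -3.68875808e-02]), 'joint_vel': array([-7.00513047e-04,  3.52820886e-05,  1.58333626e-04, -1.29938677e-05,
       -1.18594927e-03, -2.52404742e-03]), 'joint_torque': array([-2.05339951e-03, -5.15117562e+01, -3.67307925e+01, -3.63707804e-04,
        1.27121567e-02,  7.88904941e-07]), 'tool_pos': array([ 0.18039989, -0.64966722,  0.22994512]), 'tcp_rot': array([-3.11056776e+00, -4.23763785e-01,  3.44794280e-04]), 'wrist_force': array([-0.1989695 ,  0.22353177,  0.29601969]), 'torque': array([-0.0215382 ,  0.01148946, -0.0065695 ]), 'grip_force': 0.0, 'width': 0.99619696223977}
top [[0.023, 0.982, -0.187, 0.386], [-1.0, 0.018, -0.026, -0.01], [-0.022, 0.187, 0.982, 1.323], [0.0, 0.0, 0.0, 1.0]]
stand 0.7 [250.4, 203.0, 269.7, 225.3] 260.5 214.5 [128  80  49] 292
stand 0.61 [244.4, 194.5, 280.2, 245.0] 264.8 220.5 [92 69 62] 1091
stand 0.29 [289.9, 128.0, 347.2, 163.7] 318.3 146.0 [112  86  63] 2082
upper 0.89 [303.4, 230.0, 348.5, 270.4] 326.3 248.8 [153  81 172] 84
[... 661 characters left out ...]
 69 59] 1096
upper 0.72 [228.7, 187.5, 267.4, 229.1] 249.0 208.6 [191 186 172] 847
upper 0.61 [278.9, 171.2, 317.1, 193.2] 297.0 182.1 [122  61 134] 794
pot 0.92 [378.1, 211.8, 396.6, 244.2] 388.3 227.0 [86 50 84] 375
pot 0.72 [359.6, 151.7, 375.4, 188.9] 368.8 172.6 [119  70  50] 384
pot 0.63 [321.9, 121.9, 350.1, 156.6] 336.4 139.6 [116  69  49] 726
tray 0.74 [299.5, 247.1, 380.0, 303.7] 340.9 274.5 [118  91  69] 2962
tray 0.35 [230.7, 187.5, 265.3, 228.2] 249.7 209.0 [190 184 171] 870
tray 0.17 [349.0, 163.1, 386.6, 210.8] 364.9 192.1 [92 69 59] 1067
blower 0.86 [431.9, 152.4, 459.6, 194.7] 444.8 176.7 [188  98  43] 687
loupe 0.66 [169.2, 241.0, 190.9, 260.9] 180.0 249.2 [ 99 100  95] 286
```

```bash
python3 - <<'E'
import cv2
a=cv2.imread("pics/top0.png")[110:310,170:470]; cv2.imwrite("pics/t0c.png",cv2.resize(a,None,fx=2.66,fy=2.66,interpolation=3))
a=cv2.imread("pics/scene0.png")[90:310,165:470]; cv2.imwrite("pics/s0c.png",cv2.resize(a,None,fx=2.6,fy=2.6,interpolation=3))
E
```

```text
(no output)
```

View pics/t0c.png

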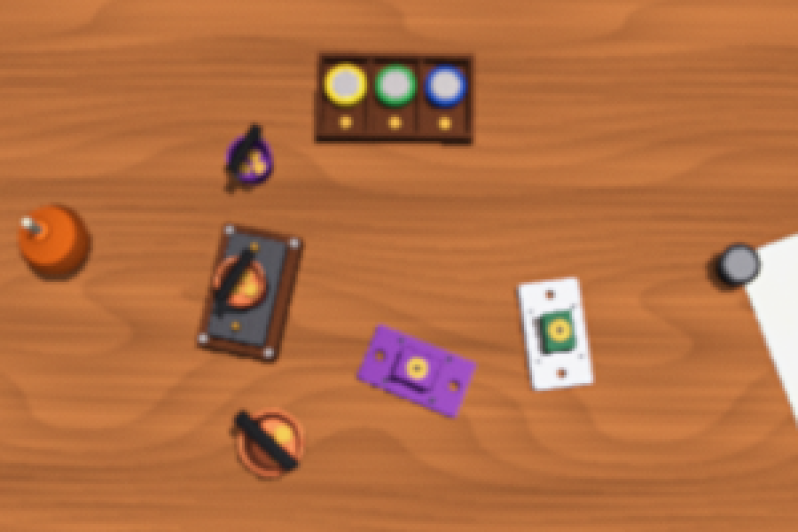

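View pics/s0c.png

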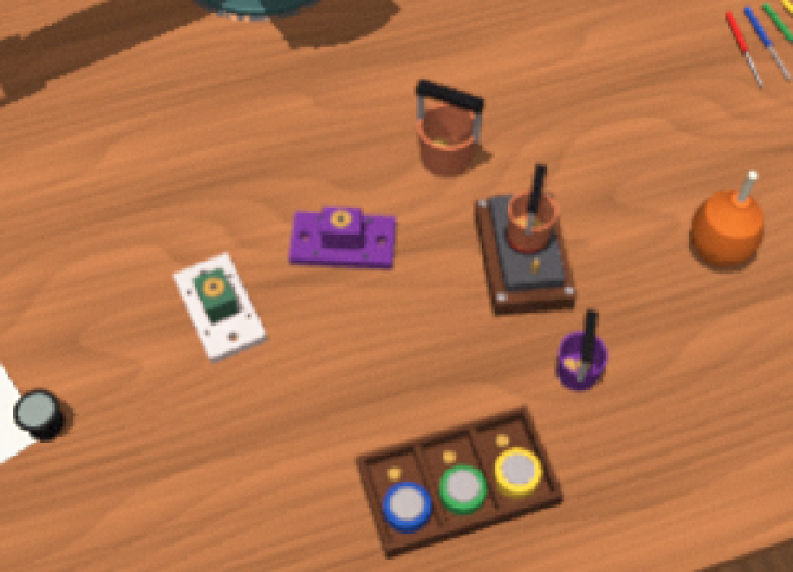

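The top picture shows the target pot (small, copper) at about (260,215) on the stand. The larger copper one is at (271,276), the purple pot at (264,169), the aluminium upper at (378,235) and the purple upper at (326,249).

```bash
cat > m.py <<'E'
from h import *
from scipy.optimize import minimize
def blob(img,uv,f,r=3):
    u,v=np.round(uv).astype(int); w=f(img[v-r:v+r+1,u-r:u+r+1].astype(float)); w=np.clip(w-np.percentile(w,60),0,None)
    yy,xx=np.mgrid[v-r:v+r+1,u-r:u+r+1]; return np.array([(w*xx).sum(),(w*yy).sum()])/w.sum()
grey=lambda a:a.min(2)
brass=lambda a:a[...,0]+a[...,1]-1.2*a[...,2]
def tri(ps,uvs):
    A=np.zeros((3,3));b=np.zeros(3)
    for p,uv in zip(ps,uvs):
        o,d=ray(p,uv);d=d[0]/np.linalg.norm(d[0]);M=np.eye(3)-np.outer(d,d);A+=M;b+=M@o
    return np.linalg.solve(A,b)
def box(x,y,c,z0,z1,sx,sy,cx=0):
    q=np.array([[i*sx/2,j*sy/2,z] for i in(-1,1) for j in(-1,1) for z in(z0,z1)]);q[:,:2]=q[:,:2]@np.array([[np.cos(c),np.sin(c)],[-np.sin(c),np.cos(c)]])+[x,y];return q
def fit(pm,boxes,x0):
    S=8
    def cost(v):
        t=0
        for p,m in pm:
            im=np.zeros((m.shape[0]*S//1,m.shape[1]*S),np.uint8) if 0 else None
            ys,xs=np.nonzero(m);a,b=xs.min()-6,ys.min()-6;w,h=xs.max()-a+7,ys.max()-b+7
            im=np.zeros((h*S,w*S),np.uint8)
            for B in boxes:
                q=(proj(p,box(v[0],v[1],v[2],*B))-[a,b]+.5)*S
                cv2.fillConvexPoly(im,np.round(cv2.convexHull(q.astype(np.float32))).astype(np.int32),255)
            im=cv2.resize(im,(w,h),interpolation=cv2.INTER_AREA)/255.
            t+=np.abs(im-m[b:b+h,a:a+w]).sum()
        return t
    r=minimize(cost,x0,method="Nelder-Mead",options=dict(initial_simplex=np.array(x0)+np.array([[0,0,0],[.01,0,0],[0,.01,0],[0,0,.15]])))
    return r.x,r.fun
E
python3 - <<'E'
from m import *
t=read_camera("top");s=read_camera("scene")
tc=lambda *l:[np.array(k)/2.66+[170,110] for k in l]
sc=lambda *l:[np.array(k)/2.6+[165,90] for k in l]
I=t["color"];J=s["color"]
print("screws top",[at_z(t,blob(I,k,grey,2),.031).round(4)[0,:2].tolist() for k in tc((229,230),(294,242),(268,353),(203,339))])
dt=[blob(I,k,brass,2) for k in tc((254,246),(235,325))]
print("dowel",dt,[at_z(t,k,.066).round(4)[0].tolist() for k in dt])
ds=[blob(J,k,brass,2) for k in sc((535,266))]; print(ds,[at_z(s,k,.064).round(4)[0].tolist() for k in ds],tri([t,s],[dt[0],ds[0]]).round(4))
# handle
def hm(img,box):
    a=np.zeros(img.shape[:2],bool);x0,y0,x1,y1=box;a[y0:y1,x0:x1]=img[y0:y1,x0:x1].max(2)<55;return a
for p,b in((t,(250,202,268,230)),(s,(364,150,378,176))):
    im=p["color"];m=hm(im,b);n,l,st,ce=cv2.connectedComponentsWithStats(m.astype(np.uint8));k=1+st[1:,4].argmax();print("handle",st[k],ce[k]);
    pts=np.argwhere(l==k)[:,::-1].astype(np.float32);W=at_z(p,pts,.141)[:,:2];c=W.mean(0);e,v=np.linalg.eigh(np.cov((W-c).T));d=v[:,1];pr=(W-c)@d
    print(c.round(4),"mid",(c+d*(pr.max()+pr.min())/2).round(4),np.degrees(np.arctan2(d[1],d[0])).round(1),np.ptp(pr).round(3))
# upper
pm=[]
for p,b in((t,(360,205,396,262)),(s,(225,180,272,232))):
    im=p["color"].astype(int);x0,y0,x1,y1=b;m=np.zeros(im.shape[:2]);a=im[y0:y1,x0:x1]
    m[y0:y1,x0:x1]=(a[...,2]>110)|(a[...,1]>a[...,0]+5); m=cv2.morphologyEx(m,cv2.MORPH_CLOSE,np.ones((5,5)));pm.append((p,m))
g=at_z(t,[[378,235]],.014)[0]
B=[(0,.014,.116,.064),(.014,.049,.044,.034)]
for q in(pm[:1],pm[1:],pm):
    v,f=fit(q,B,[g[0],g[1],.1]);print("upper",v.round(4),np.degrees(v[2]).round(1),f,sum(m.sum() for _,m in q))
for n,uv,z in(("loupe",(447,208),.017),("blower",(190,200),.05),("bigpot",(271,276),.04),("purple",(264,169),.03),("tray",(318,146),.014),("pupper",(326,249),.014)):print(n,at_z(t,[uv],z)[0].round(3))
E
```

```text
screws top [[0.6363, 0.1918], [0.6227, 0.119], [0.5006, 0.1429], [0.5146, 0.2157]]
dowel [array([265.16982622, 202.19123223]), array([258.06814106, 232.01882845])] [[0.6117, 0.1585, 0.066], [0.5252, 0.1752, 0.066]]
[array([370.48803419, 191.04349478])] [[0.6149, 0.1562, 0.064]] [0.6126 0.1586 0.0596]
handle [251 204  14  25 117] [256.57264957 216.98290598]
[0.5575 0.17  ] mid [0.5607 0.1688] 159.8 0.071
handle [368 154   6  18  52] [370.82692308 163.07692308]
[0.5767 0.1629] mid [0.5747 0.1641] 149.5 0.057
upper [ 0.5306 -0.1728  0.1533] 8.8 138.31372549019608 934.0
upper [ 0.5289 -0.1752  0.1605] 9.2 98.52941176470588 845.0
upper [ 0.5293 -0.1745  0.1521] 8.7 243.8901960784314 1779.0
loupe [ 0.613 -0.378  0.017]
blower [0.617 0.384 0.05 ]
bigpot [0.403 0.137 0.04 ]
purple [0.719 0.171 0.03 ]
tray [0.799 0.011 0.014]
pupper [ 0.485 -0.019  0.014]
```

```bash
python3 - <<'E'
from m import *
t=read_camera("top");s=read_camera("scene")
tiles=[]
hp=[]
for p,b in((t,(246,198,274,234)),(s,(360,148,382,182))):
    im=p["color"].astype(int);x0,y0,x1,y1=b;a=im[y0:y1,x0:x1];m=np.zeros(im.shape[:2]);k=(a.max(2)<42).astype(np.uint8)
    n,l,st,ce=cv2.connectedComponentsWithStats(k,connectivity=4);k=l==1+st[1:,4].argmax();m[y0:y1,x0:x1]=k;hp.append((p,m))
B=[(.132,.142,.058,.012)]
for q in(hp[:1],hp[1:],hp):
    v,f=fit(q,B,[.5685,.167,-.45]);print("handle",v.round(4),np.degrees(v[2]).round(1),f,sum(m.sum() for _,m in q))
hv=v
# upper: hole centres (top cam)
I=t["color"]
h=[blob(I,np.array(k)/2.66+[170,110],lambda a:-a.sum(2),3) for k in((550,294),(562,373))]
w=[at_z(t,k,.012)[0] for k in h];print("holes",h,w,np.mean(w,0),np.degrees(np.arctan2(*(w[0]-w[1])[1::-1])),np.linalg.norm(w[0]-w[1]))
uv=np.array([.5300,-.174,np.radians(8.7)])
def draw(p,b,S,items):
    x0,y0,x1,y1=b;a=cv2.resize(p["color"][y0:y1,x0:x1,::-1],None,fx=S,fy=S,interpolation=cv2.INTER_NEAREST).copy()
    for v,B in items:
        q=((proj(p,box(*v,*B))-[x0,y0]+.5)*S).astype(np.float32);cv2.polylines(a,[cv2.convexHull(q).astype(np.int32)],True,(255,255,0),1)
    return cv2.resize(a,(390,290))
st=(.5685,.167,np.radians(-11));P=(hv,B[0]);Q=[(uv,(0,.014,.116,.064)),(uv,(.049,.049,.044,.034))]
S0=[(st,(.03,.03,.14,.09)),(st,(.05,.05,.116,.064)),P]
W=np.vstack([np.hstack([draw(t,(240,192,290,247),8,S0),draw(s,(340,148,390,215),8,S0)]),np.hstack([draw(t,(355,205,405,262),8,Q),draw(s,(222,180,272,235),8,Q)])])
cv2.imwrite("pics/ov.png",W)
E
```

```text
handle [ 0.5671  0.1702 -0.5184] -29.7 49.48627450980392 63.0
handle [ 0.5717  0.1661 -0.541 ] -31.0 52.490196078431374 40.0
handle [ 0.5672  0.1685 -0.5216] -29.9 105.86274509803923 103.0
holes [array([376.33575846, 220.25936704]), array([380.74717514, 249.85240113])] [array([ 0.57325485, -0.16641504,  0.012     ]), array([ 0.48593763, -0.17926718,  0.012     ])] [ 0.52959624 -0.17284111  0.012     ] 8.373191371121242 0.08825799368052832
```

View pics/ov.png

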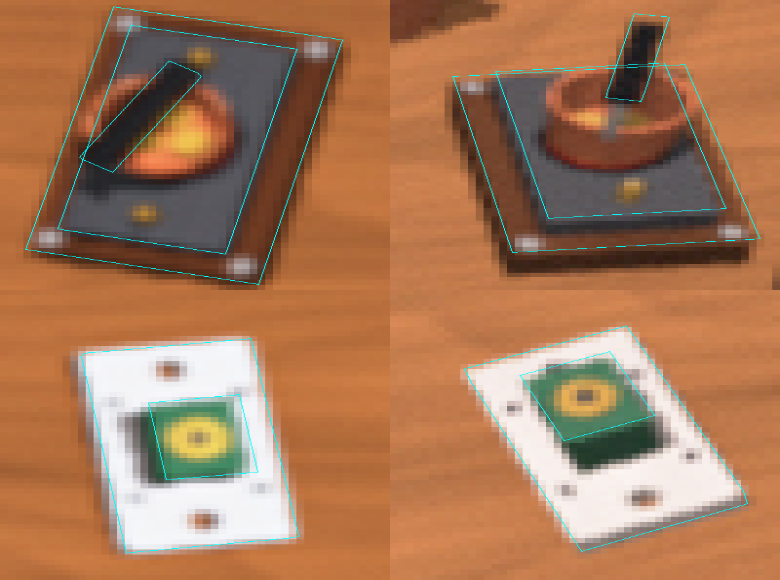

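The overlays match the stand, the upper plate and the handle bar to within about a pixel. Next I turn the tool to the handle's yaw and travel over to it.

Call:
drive_tool([
  [0,0,5.7,0,0,0,1],
  [0,0,5.7,0,0,0,1],
  [0,0,5.7,0,0,0,1],
  [0,0,5.7,0,0,0,1],
  [0,0,5.7,0,0,0,1],
  [0,0,5.7,0,0,0,1],
  [0,0,5.7,0,0,0,1],
  [0,0,5.7,0,0,0,1],
])

```text
time: 1.57
tool_pos: [0.1806, -0.6504, 0.2313]
tcp_rot: [3.032, -0.823, 0.0]
wrist_force: [0.3, -0.8, 0.1]
width: 1.004
grip_force: 0.0
```

Call:
drive_tool([
  [0,0,0,-0.003,-0.0375,0,1],
  [0,0,0,-0.003,-0.0375,0,1],
  [0,0,0,-0.003,-0.0375,0,1],
  [0,0,0,-0.003,-0.0375,0,1],
  [0,0,0,-0.003,-0.0375,0,1],
  [0,0,0,-0.003,-0.0375,0,1],
  [0,0,0,-0.003,-0.0375,0,1],
  [0,0,0,-0.003,-0.0375,0,1],
])

```text
time: 2.23
tool_pos: [0.3106, -0.3772, 0.2315]
tcp_rot: [3.033, -0.816, 0.001]
wrist_force: [1.1, -0.4, -0.3]
width: 0.998
grip_force: 0.0
```

Call:
drive_tool([
  [0,0,0,-0.003,-0.0375,0,1],
  [0,0,0,-0.003,-0.0375,0,1],
  [0,0,0,-0.003,-0.0375,0,1],
  [0,0,0,-0.003,-0.0375,0,1],
  [0,0,0,-0.003,-0.0375,0,1],
  [0,0,0,-0.003,-0.0375,0,1],
  [0,0,0,-0.003,-0.0375,0,1],
  [0,0,0,-0.003,-0.0375,0,1],
])

```text
time: 2.9
tool_pos: [0.4403, -0.1054, 0.2318]
tcp_rot: [3.034, -0.815, 0.002]
wrist_force: [0.3, 0.1, -0.1]
width: 0.999
grip_force: 0.0
```

Call:
drive_tool([
  [0,0,0,-0.003,-0.0375,0,1],
  [0,0,0,-0.003,-0.0375,0,1],
  [0,0,0,-0.003,-0.0375,0,1],
  [0,0,0,-0.003,-0.0375,0,1],
  [0,0,0,-0.003,-0.0375,0,1],
  [0,0,0,-0.003,-0.0375,0,1],
  [0,0,0,-0.003,-0.0375,0,1],
  [0,0,0,-0.003,-0.0375,0,1],
])

```text
time: 3.57
tool_pos: [0.5699, 0.1664, 0.2315]
tcp_rot: [-3.034, 0.815, -0.001]
wrist_force: [0.8, -1.2, 0.2]
width: 1.001
grip_force: 0.0
```

Call:
drive_tool([
  [0,0,0,-0.0025,0,0.02,1],
  [0,0,0,0,0,0.02,1],
  [0,0,0,0,0,0.02,1],
  [0,0,0,0,0,0.02,1],
  [0,0,0,0,0,0.02,1],
  [0,0,0,0,0,0.0135,1],
  [0,0,0,0,0,0,1],
  [0,0,0,0,0,0,1],
])

```text
time: 4.23
tool_pos: [0.5667, 0.1655, 0.1172]
tcp_rot: [3.033, -0.815, -0.002]
wrist_force: [1.1, -0.3, 0.4]
width: 0.997
grip_force: 0.0
```

Call:
drive_tool([
  [0,0,0,0,0,0,0],
  [0,0,0,0,0,0,0],
  [0,0,0,0,0,0,0],
  [0,0,0,0,0,0,0],
  [0,0,0,0,0,0,0],
  [0,0,0,0,0,0,0],
  [0,0,0,0,0,0,0],
  [0,0,0,0,0,0,0],
], force=50)

```text
time: 4.9
tool_pos: [0.5677, 0.166, 0.1183]
tcp_rot: [-3.033, 0.815, -0.001]
wrist_force: [0.1, 0.8, 1.5]
width: 0.125
grip_force: 50.5
```

Call:
drive_tool([
  [0,0,0,0,0,-0.005,0],
  [0,0,0,0,0,-0.01,0],
  [0,0,0,0,0,-0.015,0],
  [0,0,0,0,0,-0.015,0],
  [0,0,0,0,0,-0.015,0],
  [0,0,0,0,0,-0.015,0],
  [0,0,0,0,0,-0.01,0],
  [0,0,0,0,0,-0.005,0],
])

```text
time: 5.57
tool_pos: [0.568, 0.1658, 0.2099]
tcp_rot: [-3.033, 0.815, -0.004]
wrist_force: [-0.0, -0.1, -1.8]
width: 0.129
grip_force: 50.0
```

Call:
drive_tool([
  [0,0,0,0.008,0.005,0,0],
  [0,0,0,0.02,0.013,0,0],
  [0,0,0,0.028,0.018,0,0],
  [0,0,0,0.028,0.018,0,0],
  [0,0,0,0.028,0.018,0,0],
  [0,0,0,0.028,0.018,0,0],
  [0,0,0,0.02,0.012,0,0],
  [0,0,0,0.008,0.005,0,0],
])

```text
time: 6.23
tool_pos: [0.6597, -0.0153, 0.2061]
tcp_rot: [3.031, -0.819, -0.002]
wrist_force: [-0.2, -0.2, -1.3]
width: 0.128
grip_force: 49.9
```

Call:
drive_tool([
  [0,0,0,0,0,0.01,0],
  [0,0,0,0,0,0.02,0],
  [0,0,0,0,0,0.025,0],
  [0,0,0,0,0,0.025,0],
  [0,0,0,0,0,0.02,0],
  [0,0,0,0,0,0.015,0],
  [0,0,0,0,0,0.01,0],
  [0,0,0,0,0,0,0],
])

```text
time: 6.9
tool_pos: [0.6554, -0.0098, 0.0784]
tcp_rot: [3.033, -0.813, -0.012]
wrist_force: [-0.4, 0.0, -3.3]
width: 0.128
grip_force: 49.9
```

Call:
drive_tool([
  [0,0,0,0,0,0.005,0],
  [0,0,0,0,0,0.003,0],
  [0,0,0,0,0,0.002,0],
  [0,0,0,0,0,0.002,0],
  [0,0,0,0,0,0.002,0],
  [0,0,0,0,0,0.002,0],
  [0,0,0,0,0,0,0],
  [0,0,0,0,0,0,0],
])

```text
time: 7.57
tool_pos: [0.6589, -0.0112, 0.0668]
tcp_rot: [-3.034, 0.816, 0.0]
wrist_force: [0.2, 0.0, -2.7]
width: 0.131
grip_force: 49.9
```

Call:
drive_tool([
  [0,0,0,0,0,0.001,0],
  [0,0,0,0,0,0.001,0],
  [0,0,0,0,0,0.001,0],
  [0,0,0,0,0,0.001,0],
  [0,0,0,0,0,0,0],
  [0,0,0,0,0,0,0],
])

```text
time: 8.07
tool_pos: [0.6589, -0.011, 0.0626]
tcp_rot: [3.034, -0.815, -0.0]
wrist_force: [0.6, 1.0, -2.2]
width: 0.127
grip_force: 49.9
```

Call:
drive_tool([
  [0,0,0,0,0,0.0005,0],
  [0,0,0,0,0,0.0005,0],
  [0,0,0,0,0,0.0005,0],
  [0,0,0,0,0,0,0],
  [0,0,0,0,0,0,0],
])

```text
time: 8.48
tool_pos: [0.6596, -0.0109, 0.0623]
tcp_rot: [-3.033, 0.815, -0.002]
wrist_force: [-1.0, 1.6, 3.8]
width: 0.132
grip_force: 50.7
```

Call:
drive_tool([
  [0,0,0,0,0,0,0.3],
  [0,0,0,0,0,0,0.5],
  [0,0,0,0,0,0,0.8],
  [0,0,0,0,0,0,0.8],
  [0,0,0,0,0,0,0.8],
  [0,0,0,0,0,0,0.8],
  [0,0,0,0,0,0,0.8],
  [0,0,0,0,0,-0.01,0.8],
])

```text
time: 9.15
tool_pos: [0.657, -0.011, 0.0691]
tcp_rot: [3.033, -0.815, -0.007]
wrist_force: [-0.2, 0.0, -0.4]
width: 0.799
grip_force: 0.0
```

Call:
drive_tool([
  [0,0,0,0,0,-0.01,0.8],
  [0,0,0,0,0,-0.02,0.8],
  [0,0,0,0,0,-0.02,0.8],
  [0,0,0,0,0,-0.02,0.8],
  [0,0,0,0,0,-0.02,0.8],
  [0,0,0,0,0,-0.02,0.8],
  [0,0,0,0,0,-0.02,0.8],
  [0,0,0,0,0,0,0.8],
])

```text
time: 9.82
tool_pos: [0.6625, -0.0113, 0.2087]
tcp_rot: [-3.032, 0.815, -0.017]
wrist_force: [1.1, 0.4, 1.3]
width: 0.801
grip_force: 0.0
```

Call:
drive_tool([
  [0,0,-6.4,0,0,0,0.8],
  [0,0,-6.5,0,0,0,0.8],
  [0,0,-6.4,0,0,0,0.8],
  [0,0,-6.5,0,0,0,0.8],
  [0,0,-6.4,0,0,0,0.8],
  [0,0,-6.4,0,0,0,0.8],
  [0,0,0,0,0,0,0.8],
])

```text
time: 10.4
tool_pos: [0.6589, -0.0111, 0.2015]
tcp_rot: [3.133, 0.238, 0.0]
wrist_force: [0.1, -0.0, 1.0]
width: 0.797
grip_force: 0.0
```

Call:
drive_tool([
  [0,0,0,-0.019,0.0175,0,0.8],
  [0,0,0,-0.019,0.0175,0,0.8],
  [0,0,0,-0.019,0.0175,0,0.8],
  [0,0,0,-0.019,0.0175,0,0.8],
  [0,0,0,-0.019,0.0175,0,0.8],
  [0,0,0,-0.019,0.0175,0,0.8],
  [0,0,0,-0.019,0.0175,0,0.8],
  [0,0,0,-0.019,0.0175,0,0.8],
])

```text
time: 11.07
tool_pos: [0.5285, -0.1729, 0.2015]
tcp_rot: [3.133, 0.228, 0.001]
wrist_force: [1.0, -0.8, 0.0]
width: 0.802
grip_force: 0.0
```

```bash
python3 - <<'E'
from m import *
t=read_camera("top");s=read_camera("scene");I=t["color"];J=s["color"];print(status.read_state()["tool_pos"],status.read_state()["tcp_rot"])
st=[.5685,.167];c=np.radians(-11);ex=np.array([np.cos(c),np.sin(c)]);
for z in(.066,):
    X=[[*(st+k*.044*ex),z] for k in(1,-1)]
    A=[blob(I,proj(t,x)[0],brass,2) for x in X];B=[blob(J,proj(s,x)[0],brass,2) for x in X]
    print("top",[at_z(t,a,z)[0,:2].round(4) for a in A],"scene",[at_z(s,a,z)[0,:2].round(4) for a in B],"tri",[tri([t,s],[a,b]).round(4) for a,b in zip(A,B)])
# red pad centroid
for p in(t,s):
    im=p["color"].astype(int);m=(im[...,0]>100)&(im[...,1]<60)&(im[...,2]<70);u=proj(p,[*st,.056])[0].astype(int);k=np.zeros_like(m);k[u[1]-15:u[1]+15,u[0]-15:u[0]+15]=1;v=np.argwhere(m&k)[:,::-1];print("pad",len(v),at_z(p,v.mean(0),.055).round(4))
S=[cv2.resize(a[y:y+160,x:x+220,::-1],(390,290),interpolation=3) for a,x,y in((I,210,125),(J,210,90))]
cv2.imwrite("pics/p2.png",np.hstack(S))
E
```

```text
[ 0.52730493 -0.1743729   0.20148026] [ 3.13260826e+00  2.23235905e-01 -1.26666702e-03]
top [array([0.6117, 0.1585]), array([0.5252, 0.1752])] scene [array([0.6141, 0.1566]), array([0.5237, 0.1736])] tri [array([0.6122, 0.1584, 0.0624]), array([0.5248, 0.174 , 0.0675])]
pad 227 [[0.5662 0.1639 0.055 ]]
pad 172 [[0.5729 0.1646 0.055 ]]
```

View pics/p2.png

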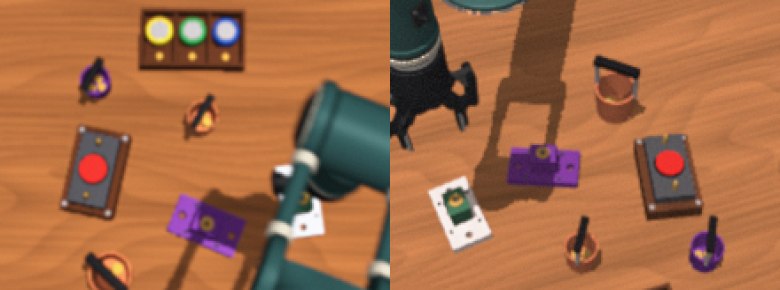

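The pot stands upright on the bench at about (0.66, -0.01), and both dowels and the red pad are clear. Next I descend on the boss.

Call:
drive_tool([
  [0,0,0,0.001,0,0.03,0.8],
  [0,0,0,0,0,0.035,0.8],
  [0,0,0,0,0,0.035,0.8],
  [0,0,0,0,0,0.03,0.8],
  [0,0,0,0,0,0.025,0.8],
  [0,0,0,0,0,0.015,0.8],
  [0,0,0,0,0,0.01,0.8],
  [0,0,0,0,0,0.005,0.8],
])

```text
time: 11.83
tool_pos: [0.5298, -0.1711, 0.0147]
tcp_rot: [-3.132, -0.231, 0.003]
wrist_force: [0.9, 0.1, 0.6]
width: 0.797
grip_force: 0.0
```

Call:
drive_tool([
  [0,0,0,0,0,0,0.7],
  [0,0,0,0,0,0,0.6],
  [0,0,0,0,0,0,0.4],
  [0,0,0,0,0,0,0.2],
  [0,0,0,0,0,0,0],
  [0,0,0,0,0,0,0],
  [0,0,0,0,0,0,0],
  [0,0,0,0,0,0,0],
], force=80)

```text
time: 12.5
tool_pos: [0.5321, -0.1725, 0.0182]
tcp_rot: [3.132, 0.233, 0.005]
wrist_force: [0.0, 0.3, 6.4]
width: 0.381
grip_force: 80.6
```

Call:
drive_tool([
  [0,0,0,0,0,-0.01,0],
  [0,0,0,0,0,-0.02,0],
  [0,0,5,0,0,-0.025,0],
  [0,0,5,0,0,-0.025,0],
  [0,0,5,0,0,-0.025,0],
  [0,0,4.5,0,0,-0.025,0],
  [0,0,0,0,0,-0.02,0],
  [0,0,0,0,0,-0.01,0],
])

```text
time: 13.17
tool_pos: [0.5315, -0.1723, 0.1798]
tcp_rot: [3.126, -0.301, 0.006]
wrist_force: [0.9, 0.3, -1.9]
width: 0.383
grip_force: 79.7
```

Call:
drive_tool([
  [0,0,0,-0.0005,-0.01,0,0],
  [0,0,0,-0.0015,-0.02,0,0],
  [0,0,0,-0.002,-0.025,0,0],
  [0,0,0,-0.002,-0.025,0,0],
  [0,0,0,-0.002,-0.025,0,0],
  [0,0,0,-0.002,-0.025,0,0],
  [0,0,0,-0.002,-0.025,0,0],
  [0,0,0,-0.002,-0.025,0,0],
])

```text
time: 13.83
tool_pos: [0.5491, 0.0094, 0.1739]
tcp_rot: [-3.127, 0.3, 0.006]
wrist_force: [0.7, -0.6, -1.9]
width: 0.382
grip_force: 79.7
```

Call:
drive_tool([
  [0,0,0,-0.002,-0.025,0,0],
  [0,0,0,-0.002,-0.025,0,0],
  [0,0,0,-0.002,-0.025,0,0],
  [0,0,0,-0.002,-0.025,0,0],
  [0,0,0,-0.002,-0.025,0,0],
  [0,0,0,-0.0015,-0.02,0,0],
  [0,0,0,-0.0005,-0.011,0,0],
  [0,0,0,0,-0.005,0,0],
])

```text
time: 14.5
tool_pos: [0.5685, 0.1695, 0.1744]
tcp_rot: [3.127, -0.297, -0.005]
wrist_force: [-0.3, 0.4, -1.5]
width: 0.387
grip_force: 79.8
```

```bash
python3 - <<'E'
from m import *
t=read_camera("top");s=read_camera("scene");I=t["color"];J=s["color"];q=status.read_state();print(q["tool_pos"].round(4),q["tcp_rot"].round(3),q["wrist_force"].round(1),q["q"].round(2))
print(proj(t,q["tool_pos"]),proj(s,q["tool_pos"]))
u,v=proj(t,q["tool_pos"])[0].astype(int);a,b=proj(s,q["tool_pos"])[0].astype(int)
S=[cv2.resize(k[y-35:y+35,x-47:x+47,::-1],(390,290),interpolation=cv2.INTER_NEAREST) for k,x,y in((I,u,v),(J,a,b))]
cv2.imwrite("pics/p3.png",np.hstack(S))
E
```

```text
[0.569  0.1682 0.175 ] [ 3.126e+00 -2.980e-01 -3.000e-03] [ 0.  -0.5 -2.3] [ 0.25  0.15  1.84 -0.    1.15  2.01]
[[255.58960707 210.71065077]] [[373.14316176 152.39352898]]
```

View pics/p3.png

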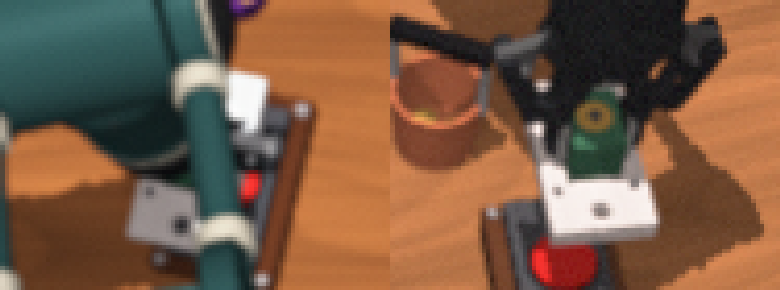

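```bash
cat > hole.py <<'E'
from m import *
L=[]
for i in range(3):
    t=read_camera("top");s=read_camera("scene");q=status.read_state();T=q["tool_pos"];L.append(T)
T=np.mean(L,0);rv=q["tcp_rot"];M=R.from_rotvec(rv).as_matrix();ex=M[:,0];yaw=np.degrees(np.arctan2(ex[1],ex[0]))
print("tool",T.round(4),"yaw",yaw.round(2),"tilt",M[:,2].round(4))
z=T[2]-.0175+.0135
for n,p,k in(("top",t,-1),("scene",s,1)):
    g=T+k*.044*ex;g[2]=z;u=proj(p,g)[0];im=p["color"]
    # find darkest compact spot near prediction
    for it in range(3): u=blob(im,u,lambda a:-a.sum(2),3)
    w=at_z(p,u,z)[0]-T;print(n,u.round(1),"hole in tool axes",(M[:,:2].T@w).round(4),"nominal",k*.044)
E
python3 hole.py
```

```text
tool [0.5696 0.1668 0.176 ] yaw -11.06 tilt [-1.e-04 -2.e-04 -1.e+00]
top [251.9 228.2] hole in tool axes [-0.0475 -0.0003] nominal -0.044
scene [375.3 167.5] hole in tool axes [0.0447 0.0014] nominal 0.044
```

Call:
drive_tool([
  [0,0,0,0,0,0.01,0],
  [0,0,0,0,0,0.015,0],
  [0,0,0,0,0,0.015,0],
  [0,0,0,0,0,0.015,0],
  [0,0,0,0,0,0.012,0],
  [0,0,0,0,0,0.01,0],
  [0,0,0,0,0,0.006,0],
  [0,0,0,0,0,0,0],
])

```text
time: 15.57
tool_pos: [0.5686, 0.1674, 0.0914]
tcp_rot: [3.126, -0.301, -0.004]
wrist_force: [-0.2, 0.3, -2.2]
width: 0.383
grip_force: 79.8
```

```bash
python3 hole.py; python3 - <<'E'
from m import *
t=read_camera("top");s=read_camera("scene")
S=[cv2.resize(p["color"][y-27:y+27,x-36:x+36,::-1],(390,290),interpolation=3) for p in(t,s) for x,y in [proj(p,[.5685,.1665,.08])[0].astype(int)]]
print([proj(p,[.5685,.1665,.08])[0].astype(int) for p in(t,s)])
cv2.imwrite("pics/p4.png",np.hstack(S))
E
```

```text
tool [0.5705 0.168  0.094 ] yaw -10.98 tilt [ 1.9e-03  5.0e-04 -1.0e+00]
top [256.2 231.4] hole in tool axes [-0.0471 -0.0001] nominal -0.044
scene [372.4 185.4] hole in tool axes [0.0447 0.0006] nominal 0.044
[array([261, 216]), array([368, 173])]
```

View pics/p4.png

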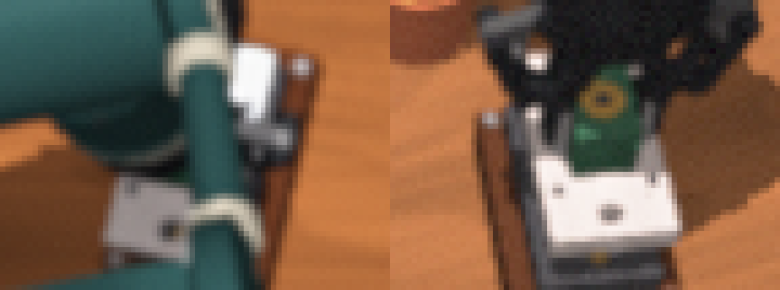

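Call:
drive_tool([
  [0,0,0,0.0005,0.0018,0,0],
  [0,0,0,0,0,0.003,0],
  [0,0,0,0,0,0.003,0],
  [0,0,0,0,0,0.003,0],
  [0,0,0,0,0,0.002,0],
  [0,0,0,0,0,0.001,0],
  [0,0,0,0,0,0,0],
  [0,0,0,0,0,0,0],
])

```text
time: 16.63
tool_pos: [0.5699, 0.1659, 0.0811]
tcp_rot: [3.127, -0.301, -0.0]
wrist_force: [-0.2, 0.1, -1.8]
width: 0.386
grip_force: 79.8
```

Call:
drive_tool([
  [0,0,0,0,0,0.0015,0],
  [0,0,0,0,0,0.0015,0],
  [0,0,0,0,0,0.001,0],
  [0,0,0,0,0,0,0],
  [0,0,0,0,0,0,0],
])

```text
time: 17.05
tool_pos: [0.5699, 0.1659, 0.0772]
tcp_rot: [3.127, -0.301, -0.0]
wrist_force: [0.5, -0.7, -2.4]
width: 0.388
grip_force: 79.8
```

Call:
drive_tool([
  [0,0,0,0,0,0.001,0],
  [0,0,0,0,0,0.001,0],
  [0,0,0,0,0,0.001,0],
  [0,0,0,0,0,0.001,0],
  [0,0,0,0,0,0,0],
  [0,0,0,0,0,0,0],
])

```text
time: 17.55
tool_pos: [0.5699, 0.166, 0.0739]
tcp_rot: [3.127, -0.301, -0.0]
wrist_force: [-2.4, 0.1, 3.3]
width: 0.387
grip_force: 80.5
```

Call:
drive_tool([
  [0,0,0,0,0,0.001,0],
  [0,0,0,0,0,0.001,0],
  [0,0,0,0,0,0,0],
  [0,0,0,0,0,0,0],
])

```text
time: 17.88
tool_pos: [0.5702, 0.166, 0.0718]
tcp_rot: [-3.127, 0.301, -0.001]
wrist_force: [-2.1, -0.9, 5.7]
width: 0.383
grip_force: 80.8
```

Call:
drive_tool([
  [0,0,0,-0.0005,0,0.001,0],
  [0,0,0,0,0,0.001,0],
  [0,0,0,0,0,0.001,0],
  [0,0,0,0,0,0,0],
  [0,0,0,0,0,0,0],
])

```text
time: 18.3
tool_pos: [0.5702, 0.166, 0.0693]
tcp_rot: [-3.127, 0.301, -0.002]
wrist_force: [-3.3, -0.8, 8.4]
width: 0.386
grip_force: 81.0
```

Call:
drive_tool([
  [0,0,0,0,0,0.0005,0],
  [0,0,0,0,0,0.0005,0],
  [0,0,0,0,0,0,0],
  [0,0,0,0,0,0,0],
])

```text
time: 18.63
tool_pos: [0.5702, 0.166, 0.0685]
tcp_rot: [-3.127, 0.301, -0.002]
wrist_force: [-3.3, -0.9, 8.7]
width: 0.381
grip_force: 81.1
```

Call:
drive_tool([
  [0,0,0,-0.0005,0,0.0005,0],
  [0,0,0,0,0,0.0005,0],
  [0,0,0,0,0,0,0],
  [0,0,0,0,0,0,0],
])

```text
time: 18.97
tool_pos: [0.5701, 0.1661, 0.0682]
tcp_rot: [-3.127, 0.3, -0.004]
wrist_force: [-4.7, -2.5, 11.5]
width: 0.383
grip_force: 81.7
```

Call:
drive_tool([
  [0,0,0,0,0,0.0005,0],
  [0,0,0,0,0,0.0005,0],
  [0,0,0,0,0,0,0],
  [0,0,0,0,0,0,0],
])

```text
time: 19.3
tool_pos: [0.5701, 0.1661, 0.0682]
tcp_rot: [-3.127, 0.3, -0.003]
wrist_force: [-7.0, -2.1, 17.6]
width: 0.382
grip_force: 82.5
```

Call:
drive_tool([
  [0,0,0,0.001,0,0,0],
  [0,0,0,0,0,0.0005,0],
  [0,0,0,0,0,0,0],
  [0,0,0,0,0,0,0],
])

```text
time: 19.63
tool_pos: [0.5702, 0.166, 0.0682]
tcp_rot: [3.127, -0.301, 0.0]
wrist_force: [-10.6, -2.4, 21.4]
width: 0.383
grip_force: 83.0
```

```bash
python3 - <<'E'
from h import *
L=[]
for i in range(4):
    s=read_camera("scene");q=status.read_state();L.append(np.r_[q["tool_pos"],q["tcp_rot"],q["wrist_force"],q["torque"]])
print(np.mean(L,0).round(4));print(R.from_rotvec(q["tcp_rot"]).as_matrix().round(4))
x,y=proj(s,[.5685,.1665,.06])[0].astype(int);cv2.imwrite("pics/p5.png",cv2.resize(s["color"][y-33:y+33,x-44:x+44,::-1],(780,585),interpolation=3))
E
```

```text
[ 5.70200e-01  1.66100e-01  6.82000e-02  0.00000e+00  1.00000e-04
 -1.00000e-04 -1.09471e+01 -2.18300e+00  2.22475e+01 -6.52200e-01
  1.54810e+00 -6.49000e-02]
[[ 9.817e-01 -1.904e-01  3.000e-04]
 [-1.904e-01 -9.817e-01 -1.000e-04]
 [ 3.000e-04  0.000e+00 -1.000e+00]]
```

View pics/p5.png

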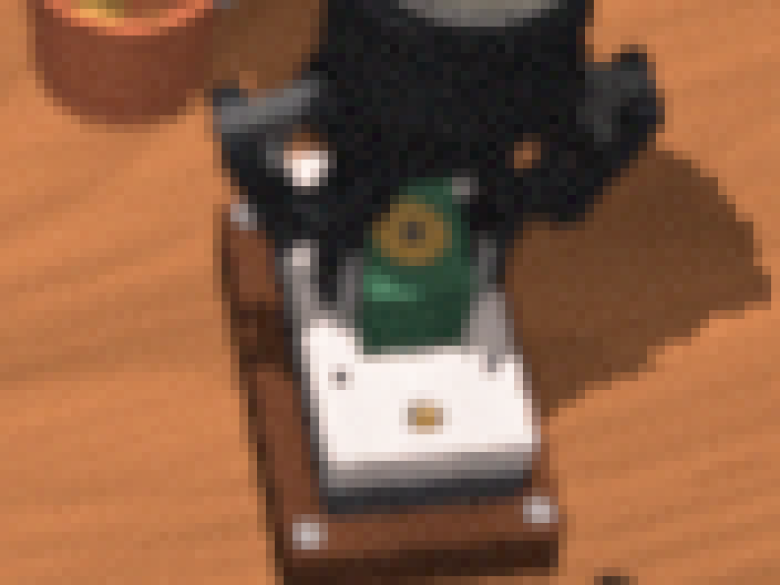

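The picture shows the plate flat on the stand, with a dowel showing in its hole and no visible gap. I'll ease off the sideways load and press a little harder.

Call:
drive_tool([
  [0,0,0,-0.001,0,0,0],
  [0,0,0,-0.001,0,0,0],
  [0,0,0,0,0,0.0005,0],
  [0,0,0,0,0,0,0],
  [0,0,0,0,0,0,0],
  [0,0,0,0,0,0,0],
])

```text
time: 20.33
tool_pos: [0.5702, 0.1661, 0.0682]
tcp_rot: [-3.127, 0.3, -0.007]
wrist_force: [-5.6, -2.7, 20.2]
width: 0.389
grip_force: 82.9
```

Call:
drive_tool([
  [0,0,0,0,0,0.0005,0],
  [0,0,0,0,0,0.0005,0],
  [0,0,0,0,0,0,0],
  [0,0,0,0,0,0,0],
  [0,0,0,0,0,0,0],
  [0,0,0,0,0,0,0],
])

```text
time: 20.83
tool_pos: [0.5702, 0.1661, 0.0682]
tcp_rot: [-3.127, 0.3, -0.007]
wrist_force: [-8.1, -3.9, 25.6]
width: 0.383
grip_force: 83.6
```

```bash
python3 - <<'E'
from workcell import status, workorder
q=status.read_state();print(q["tool_pos"],q["wrist_force"],q["torque"])
if 20<q["wrist_force"][2]<36: print(workorder.finish_job())
E
```

```text
[0.57019062 0.16610068 0.06815284] [-8.1270632  -3.87394095 25.55446064] [-1.11548057  1.52285591 -0.0574763 ]
the job is handed in; nothing more can be done
None
```

I handed the job in at about 21 s: the pot stands upright on the bench, the upper half is over the dowels and pressed shut at about 25 N, and the tray, blower and loupe were left alone; the hand-in call returned no verdict, so I can't confirm it passed.

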